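# Pin a stack of label rolls to its carrier tray

## Task

Draw the spindle out of its holder and pin the two stacked label rolls to the grey carrier tray with it: push it down through both rolls and the tray's slot, feel along the slot for the hidden socket hole (the rolls slide along with the spindle), and push it fully home so that its collar sits on the upper roll. Do not force it: the spindle must never press on the rolls or the tray with more than 30 N. Leave the stack upright on the tray, let go, and do not disturb the spare roll, the small roll or the carton.

Things in the scene. Friction and masses are not known exactly. Their poses are not given: they have to be found in the camera images.
- tray: Grey plastic carrier tray fixed to the bench, 200 (x) by 120 (y) by 40 mm high. Origin: centre of its underside, on the bench; x along its length, z up. A slot, 72 mm long along tray x and 24.5 mm wide, is cut through its 10 mm thick top deck, centred on the tray, hidden under the rolls. Under the slot a socket block is clamped rigidly (see socket_track).
- socket_track (a point): Middle of the slot at the socket block's flat top, 30 mm above the bench. The block's one hole (25 mm diameter, 23 mm deep) lies on the slot's centre line, unmeasured, up to 22 mm either way along tray x from here. Anywhere else the spindle stops on the flat top, collar 22 mm above the upper roll; slide it along the slot under light pressure until it drops in.
- roll_lower: Lower label roll: white paper, outer diameter 100 mm, 40 mm high, 28 mm bore with a cardboard core, 0.16 to 0.30 kg, loose on the tray's deck, axis upright. Origin: centre of its underside; z is its axis. It may lie up to 7 mm off the tray's centre (up to 3 mm across the slot).
- roll_upper: Upper label roll, like the lower one, loose on top of it, up to 3 mm off it in each direction. Origin: centre of its underside; z is its axis. Its top is the top of the stack, 120 mm above the bench.
- spindle: Spindle, about 0.2 kg, standing upright in the holder at the start. Aluminium shank, diameter 22 mm, 112 mm long, nose chamfered to 20 mm over the last 3 mm; above it a collar, diameter 44 mm, 8 mm thick; above that a black square grip head, 28 by 28 by 44 mm (120 to 164 mm from the nose), sides along the spindle's x and y. Origin: centre of the nose's end face; z runs up the shank to the head.
- spindle_nose (a point): Centre of the spindle's nose end face (its lower end).
- spindle_head (a point): Centre of the spindle's square grip head, 142 mm above the nose.
- holder: Grey plastic block fixed to the bench, 80 by 80 by 60 mm high, with an upright 24 mm hole, 50 mm deep, in the centre of its top, in which the spindle stands (nose 10 mm above the bench). Origin: centre of its underside.
- spare_roll: Bystander: a single white label roll, 100 mm in diameter, 40 mm high, on the bench away from the tray. Origin: centre of its underside.
- small_roll: Bystander: small white roll, 56 mm in diameter, 55 mm high, standing on the bench. Origin: centre of its underside.
- carton: Bystander: cardboard carton 100 by 140 by 60 mm high, with a paper band. Origin: centre of its underside.
Not all that is in view belongs to the job. What is shaped like the spindle but brown is not meant. What is shaped like the roll_upper but purple is not meant.

How it is judged:
By the outcome, as a careful person would: the job done as asked, in the order asked, and still so for the second after the job is handed in, with the robot touching nothing.
It also fails if it takes over 72 s, if anything falls off the work surface, if the arm or the gripper's body presses on something with over 40 N, if the wrist force passes 120 N, or if a joint passes its speed limit or range.

## Robot

A 6-joint arm with a two-finger parallel gripper is mounted at the origin on the work surface. World frame = base frame: x ahead of the robot, y to its left, z up, the work surface at z = 0. Lengths are in m, angles in rad, forces in N, time in s.
With the tool pointing down it reaches from about 0.4 to 0.825 m from the base axis. Payload 7 kg.
Tool frame: the origin (TCP) lies between the finger pads; the fingertips stand 22 mm ahead of it and the grasp point (between the pads) lies 3 mm ahead of it; z points along the fingers, y is the direction in which the jaws open and shut (so a half turn about z gives the same grasp; the last joint's range is limited). The gripper opens to 88 mm and grips with 3 to 60 N. Pads are 19 mm wide; open, the fingers measure 130 mm over their backs; the gripper's body (78 mm by 193 mm) begins 47 mm behind the grasp point.
Start: joints at [-0.938, 0.359, 0.012, 0, -1.224, -0.288], TCP at [0.228, -0.635, 0.249] pointing down, gripper open.
Joint ranges: [-3.07, 3.07], [-1.43, 2.12], [-1.02, 1.25], [-3.03, 1.67], [-3.05, -0], [-3.03, 3.03]. Speed limits (rad/s): [2.39, 2.39, 3.01, 3.14, 3.14, 3.14].

## Interface

Orientations are given as [roll, pitch, yaw] about the fixed x, y, z axes, in that order (R = Rz(yaw) Ry(pitch) Rx(roll)).
In Python, from station import arm, optics gives the robot as it stands. The module is installed in compiled form; this text tells all that it offers.
- The arm moves only by the tool jog_arm, never from a script. Its argument "motion" is a list that holds one entry, the list of rows, each a list of 7 numbers: the shift along the tool's x, y, z in m, then the turn, a rotation vector about the tool's x, y, z in degrees, then the finger opening in m, from 0 to 0.0876. In form: [[[x, y, z, rx, ry, rz, grip], ...]]. A call has 1 to 8 rows; each row is the pose to reach, as a shift and turn from the pose measured when the call began, along the tool's axes at that moment; what a row does not reach only later rows make up. A row lasts 1/10 s, in which the tool goes at most 50 mm and 8.59 degrees, less where a joint would pass 70% of its speed; a pose out of reach is approached as far as the arm can. A call with a gripper value outside its range is refused whole. The fingers move at their own pace and stop on an object; "newtons" is the grip in N (left out, the last holds). Time passes only in rows, so rows that repeat a pose let the fingers close. It gives the time, the measured TCP pose, the force and the opening at its end, in the units of the state.
- arm.get_state(): the state, without advancing time (a new reading comes with each control period).
- optics.grab_frame(name): name is "scene" or "top"; returns the picture (420x560x3 uint8, red, green, blue); there is no depth.
- optics.camera_model(name): a dict with "mtx" (3x3 intrinsics, pixels), "R" (3x3) and "t" (3): a world point X has camera coordinates R X + t. Camera axes: x right, y down, z forward; pixel columns grow to the right and rows downward; lengths in m; the calibration is good to about 2 mm. A picture is of the moment at which its call begins. camera_model takes no time and is no camera call.
- arm.job_done(): hands the job in, once; it reports no verdict.
The state is a dict: "t": time; "q": joint angles; "qd": joint speeds; "joint_efforts": joint torques, N m; "eef_pos": TCP position; "ee_rot": TCP orientation; "force": force on the tool from outside, world axes, zero at the start; "moment": the same for the moment, N m; "width": finger opening in m.
Only numpy, scipy, OpenCV 4.12 (cv2) and the standard library are available. Lean on these libraries where they do the work, as an engineer would, in place of code of your own. Each camera call takes 0.05 s, during which the arm holds its last target.

## Working session

There is one attempt and no reset: what is moved stays moved. The work goes in short steps, Python scripts to look and compute and a tool call to move; the robot and the scene stay as the last step left them, time stands still between calls to the robot, and variables do not carry over. Pictures are saved under pics/ and viewed, and the job is handed in when it is done.

Besides the shell and the picture viewer there is one more tool, called after "Request:" by a JSON object that holds its "fn" and its "kwargs", one argument or row to a line. jog_arm: Moves the arm, as the interface text tells. Its arguments: {"type":"object","properties":{"motion":{"type":"array","items":{"type":"array","items":{"type":"array","items":{"type":"number"}}}},"newtons":{"type":"number"}},"required":["motion"]}

```bash
mkdir -p pics; cat > h.py <<'E'
import numpy as np,cv2
from station import arm,optics
def pose():
    s=arm.get_state(); return s
def ray(cam,uv):
    m=optics.camera_model(cam);K,R,t=map(np.array,(m['mtx'],m['R'],m['t']))
    d=R.T@np.linalg.inv(K)@np.array([uv[0],uv[1],1.]);c=-R.T@t
    return c,d
def onz(cam,uv,z):
    c,d=ray(cam,uv);return c+d*(z-c[2])/d[2]
def proj(cam,X):
    m=optics.camera_model(cam);p=np.array(m['mtx'])@(np.array(m['R'])@np.array(X)+np.array(m['t']));return p[:2]/p[2]
E
python3 - <<'E'
from h import *
for n in('scene','top'):
    f=optics.grab_frame(n);np.save(f'pics/{n}0.npy',f);cv2.imwrite(f'pics/{n}0.png',f[:,:,::-1])
    c,d=ray(n,(280,210));print(n,c,d)
s=arm.get_state();print(s)
E
```

```text
scene [1.03745764 0.21363319 0.91682554] [-0.41275662 -0.29156162 -0.86310013]
top [ 0.57914881 -0.08268693  1.02947841] [ 0.04598543  0.02476181 -0.99878867]
{'t': 0.1, 'q': array([-9.37893285e-01,  3.59306632e-01,  1.11562402e-02, -2.79905423e-04,
       -1.22411703e+00, -2.88120699e-01]), 'qd': array([-0.00050055, -0.00240294,  0.00437471,  0.00048523,  0.00033252,
       -0.00084303]), 'joint_efforts': array([-1.31485551e-03, -5.84161663e+01,  2.93751633e+01,  7.01538295e+00,
        1.01788758e-02, -6.07970378e-05]), 'eef_pos': array([ 0.22798847, -0.63490131,  0.24772961]), 'ee_rot': array([ 3.14010742e+00, -1.65748971e-04, -2.79690549e+00]), 'force': array([-0.50663647,  0.3224181 , -0.45580161]), 'moment': array([-0.02156568,  0.01794284,  0.00503559]), 'width': 0.08764890142948491}
```

View pics/scene0.png

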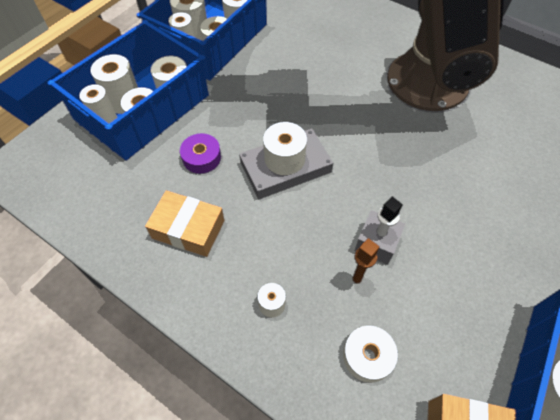

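View pics/top0.png

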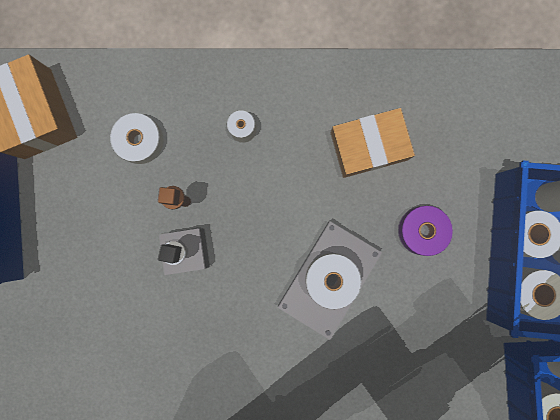

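Spindle candidates: black head in the grey holder, scene (391,210) / top (170,254), and a brown look-alike standing free, scene (367,255) / top (171,197). I choose the black one. Roll candidates: white stack on the grey tray, top (334,281); purple roll, top (427,230); spare roll, top (135,137); small roll, top (241,124). I choose the stack on the tray. A close crop of both will check this.

```bash
python3 - <<'E'
from h import *
t=np.load('pics/top0.npy');s=np.load('pics/scene0.npy')
a=cv2.resize(t[170:290,130:230],None,fx=4,fy=4,interpolation=cv2.INTER_CUBIC)
b=cv2.resize(s[185:305,340:440],None,fx=4,fy=4,interpolation=cv2.INTER_CUBIC)
cv2.imwrite('pics/c1.png',np.hstack([a,b])[:,:,::-1])
a=cv2.resize(t[210:345,265:395],None,fx=3,fy=3,interpolation=cv2.INTER_CUBIC)
b=cv2.resize(s[110:200,230:340],None,fx=3.5,fy=3.5,interpolation=cv2.INTER_CUBIC);b=cv2.copyMakeBorder(b,0,a.shape[0]-b.shape[0],0,0,0)
cv2.imwrite('pics/c2.png',np.hstack([a,b])[:,:,::-1])
E
```

```text
(no output)
```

View pics/c1.png

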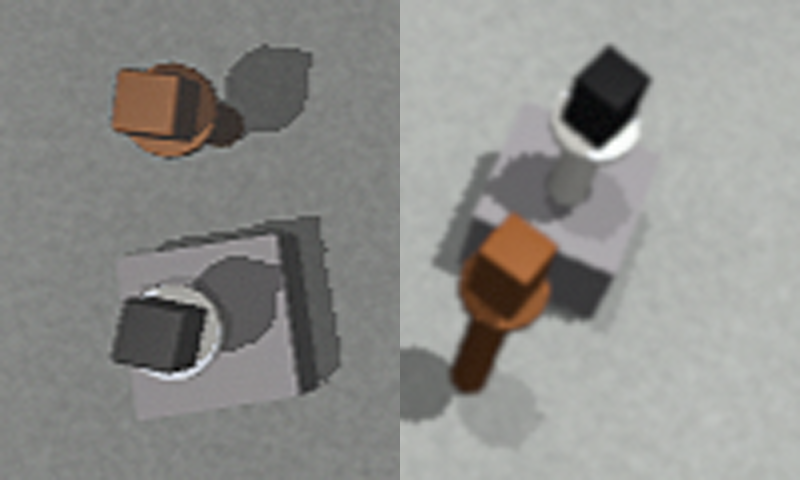

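View pics/c2.png

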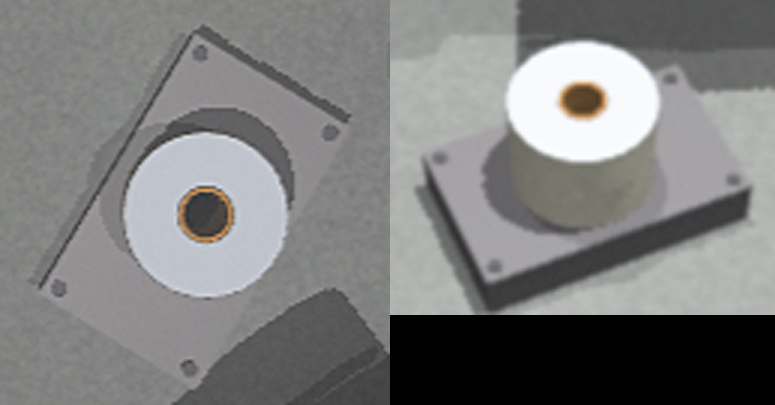

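The crops confirm it: the black head sits in the grey holder with its aluminium collar, and the brown one is a separate object about 10 cm away. The white stack is on the grey tray, and four corner marks are visible on the deck. Next I measure all of these.

```bash
python3 - <<'E'
from h import *
print(optics.camera_model('top')['mtx'],optics.camera_model('scene')['mtx'][0])
F={n:np.load(f'pics/{n}0.npy') for n in('top','scene')}
def comps(mask,amin,box):
    m=np.zeros_like(mask,dtype=np.uint8);x0,y0,x1,y1=box;m[y0:y1,x0:x1]=mask[y0:y1,x0:x1]
    n,l,st,c=cv2.connectedComponentsWithStats(m)
    return [(st[i],c[i],(l==i).astype(np.uint8)) for i in range(1,n) if st[i,4]>=amin]
for n,boxr,boxh in(('top',(290,240,380,320),(150,235,200,275)),('scene',(255,115,315,180),(370,190,410,235))):
    f=F[n].astype(int);g=f.min(2)
    # roll top: bright
    for st,c,m in comps(g>(175 if n=='top' else 200),300,boxr):
        cs,_=cv2.findContours(m,cv2.RETR_EXTERNAL,cv2.CHAIN_APPROX_NONE)
        e=cv2.fitEllipse(cs[0]);print(n,'rolltop',st,e,onz(n,e[0],.12))
    hue=(f[:,:,0]-f[:,:,2]>25)
    for st,c,m in comps(hue,20,boxr):
        cs,_=cv2.findContours(m,cv2.RETR_EXTERNAL,cv2.CHAIN_APPROX_NONE)
        e=cv2.fitEllipse(cs[0]);print(n,'core',st,e,onz(n,e[0],.12))
    for st,c,m in comps(f.max(2)<75,40,boxh):
        cs,_=cv2.findContours(m,cv2.RETR_EXTERNAL,cv2.CHAIN_APPROX_NONE)
        print(n,'head',st,c,np.unique(f[m>0].max(1),return_counts=True))
# tray marks
d={'top':[(200,52),(330,131),(190,369),(59,288)],'scene':[(670-390,78),(733-390,180),(494-390,266),(440-390,158)]}
for n in d:
    P=[]
    for u,v in d[n]:
        u,v=((u+.5)/3-.5+265,(v+.5)/3-.5+210) if n=='top' else ((u+.5)/3.5-.5+230,(v+.5)/3.5-.5+110)
        g=F[n].astype(float).mean(2)[int(v)-5:int(v)+7,int(u)-5:int(u)+7]
        w=np.clip(np.median(g)-18-g,0,None);yy,xx=np.mgrid[int(v)-5:int(v)+7,int(u)-5:int(u)+7]
        r=np.hypot(xx-u,yy-v)<4.5;w=w*r
        uv=((xx*w).sum()/w.sum(),(yy*w).sum()/w.sum())
        X=onz(n,uv,.04);P.append(X[:2]);print(n,'mark',np.round((u,v),1),np.round(uv,2),X.round(4))
    P=np.array(P);print('centre',P.mean(0),'sides',[np.linalg.norm(P[i]-P[(i+1)%4]).round(4) for i in range(4)])
E
```

```text
[[495.57420364   0.         281.80641671]
 [  0.         495.57420364 201.51245154]
 [  0.           0.           1.        ]] [446.13687137   0.         282.61788678]
top rolltop [ 306  254   55   55 2004] ((333.09307861328125, 281.24310302734375), (52.8344841003418, 53.773624420166016), 161.78627014160156) [ 0.4922953  -0.15788541  0.12      ]
top core [324 272  19  19 103] ((333.248779296875, 281.0606689453125), (17.56068992614746, 18.065784454345703), 156.9700927734375) [ 0.49262733 -0.15816677  0.12      ]
top head [158 244  24  19 250] [169.504 252.564] (array([21, 24, 32, 33, 34, 35, 36, 37, 38, 39, 40, 41, 42, 43, 44, 45, 46,
       47, 48, 49, 50, 51, 52, 53, 55, 56, 57, 58, 59, 60, 61, 62, 63, 64,
       65, 66, 67, 68, 69, 70, 71, 72, 73, 74]), array([ 1,  1,  1,  2,  2,  1,  2,  6,  3,  6,  3,  1,  6,  3,  6,  2, 11,
        7, 13, 17,  8,  7,  2,  1,  1,  1,  3,  2,  1,  2,  3,  5,  3,  6,
        1,  2,  2,  7,  4, 10, 20, 13, 23, 29]))
scene rolltop [ 263  122   44   34 1033] ((284.5647277832031, 138.60964965820312), (32.89005661010742, 42.959259033203125), 90.69556427
[... 858 characters left out ...]
 ]
top mark [374.7 253.3] [374.8  253.81] [ 0.5395 -0.2468  0.04  ]
top mark [328.  332.7] [327.4 331.8] [ 0.386  -0.1536  0.04  ]
top mark [284.3 305.7] [284.22 305.92] [ 0.4352 -0.0683  0.04  ]
centre [ 0.48805452 -0.15741013] sides [np.float64(0.1004), np.float64(0.1795), np.float64(0.0985), np.float64(0.1816)]
scene mark [309.6 131.9] [309.64 130.74] [ 0.3832 -0.1559  0.04  ]
scene mark [327.6 161.1] [328.42 162.91] [ 0.4418 -0.0629  0.04  ]
scene mark [259.4 185.6] [259.19 187.1 ] [ 0.5954 -0.1585  0.04  ]
scene mark [243.9 154.8] [243.17 155.27] [ 0.543  -0.2464  0.04  ]
centre [ 0.49084494 -0.15591727] sides [np.float64(0.11), np.float64(0.181), np.float64(0.1024), np.float64(0.1837)]
```

```bash
python3 - <<'E'
from h import *
F={n:np.load(f'pics/{n}0.npy') for n in('top','scene')}
# tray: rigid fit
d={'top':[(200,52),(330,131),(190,369),(59,288)],'scene':[(670-390,78),(733-390,180),(494-390,266),(440-390,158)]}
def edges(n,uvz):pass
for n in d:
    P=[]
    for u,v in d[n]:
        u,v=((u+.5)/3-.5+265,(v+.5)/3-.5+210) if n=='top' else ((u+.5)/3.5-.5+230,(v+.5)/3.5-.5+110)
        P.append(onz(n,(u,v),.04)[:2])
    P=np.array(P);r=cv2.minAreaRect((P*1000).astype(np.float32))
    if n=='scene': a=P[2]+P[3]-P[0]-P[1]
    else: a=P[0]+P[1]-P[2]-P[3]
    print(n,P.round(4).tolist(),P.mean(0),[np.linalg.norm(P[i]-P[(i+1)%4]).round(4) for i in range(4)],'yaw',np.degrees(np.arctan2(a[1],a[0])))
# head top face
f=F['top'];g=f.max(2)
for n,(x0,y0,x1,y1) in {'top':(152,238,192,272),'scene':(372,190,412,236)}.items():
    a=cv2.resize(F[n][y0:y1,x0:x1],None,fx=10,fy=10,interpolation=cv2.INTER_CUBIC).astype(float)*1.8
    cv2.imwrite(f'pics/h_{n}.png',np.clip(a,0,255).astype(np.uint8)[:,:,::-1])
m=((g>60)&(g<95)).astype(np.uint8);k=np.zeros_like(m);k[240:266,154:182]=m[240:266,154:182]
n,l,st,c=cv2.connectedComponentsWithStats(k);i=1+st[1:,4].argmax();print(st[i],c[i])
cs,_=cv2.findContours((l==i).astype(np.uint8),cv2.RETR_EXTERNAL,cv2.CHAIN_APPROX_NONE)
r=cv2.minAreaRect(cs[0]);print(r,onz('top',c[i],.174),onz('top',r[0],.174))
E
```

```text
top [[0.5917, -0.1607], [0.5404, -0.2465], [0.3843, -0.1548], [0.4357, -0.0686]] [ 0.48804842 -0.1576385 ] [np.float64(0.1), np.float64(0.181), np.float64(0.1004), np.float64(0.1812)] yaw -30.500184088517457
scene [[0.3865, -0.1538], [0.4381, -0.0674], [0.5919, -0.1606], [0.5408, -0.2458]] [ 0.48931507 -0.15688168] [np.float64(0.1007), np.float64(0.1798), np.float64(0.0994), np.float64(0.1797)] yaw -31.010701646130368
[158 244  18  19 231] [166.31168831 253.46320346]
((166.41177368164062, 253.1470489501953), (15.402064323425293, 16.812110900878906), 12.528807640075684) [0.54173536 0.13417429 0.174     ] [0.54228053 0.1340138  0.174     ]
```

View pics/h_top.png

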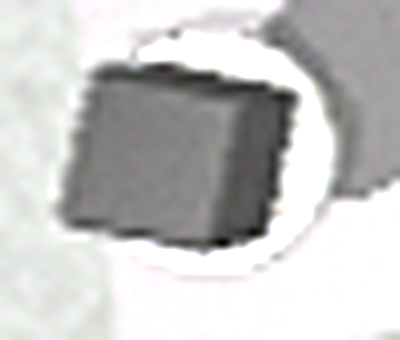

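View pics/h_scene.png

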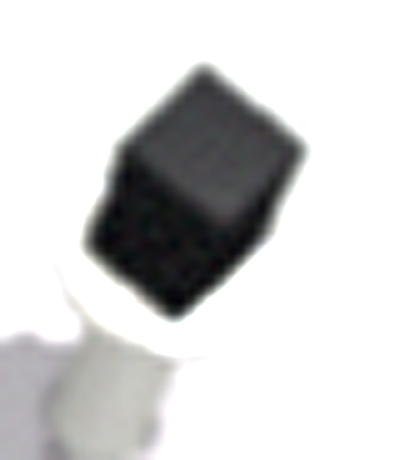

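```bash
python3 - <<'E'
from h import *
C={'top':([(95,68),(240,92),(208,245),(60,218)],152,238),'scene':([(205,65),(305,150),(228,222),(122,148)],372,190)}
for n,(c,x0,y0) in C.items():
    P=np.array([onz(n,((u+.5)/10-.5+x0,(v+.5)/10-.5+y0),.174)[:2] for u,v in c])
    e=[P[(i+1)%4]-P[i] for i in range(4)]
    print(n,P.mean(0),[np.linalg.norm(x).round(4) for x in e],[np.degrees(np.arctan2(x[1],x[0])).round(1)%90 for x in e])
# brown decoy & bystanders rough
print('brown head',onz('top',(166,196),.164),'spare',onz('top',(135,137),.04),'small',onz('top',(241,124),.055))
# holder top corners (c1 crop)
P=np.array([onz('top',(u/4+130,v/4+170),.06)[:2] for u,v in [(116,257),(272,235),(297,395),(137,418)]]);print('holder',P.mean(0),np.linalg.norm(P-np.roll(P,1,0),axis=1))
s=arm.get_state();print(s['eef_pos'],s['ee_rot'])
print('fingertip check',proj('top',s['eef_pos']))
E
```

```text
top [0.54233494 0.13364831] [np.float64(0.0256), np.float64(0.0268), np.float64(0.0261), np.float64(0.0264)] [np.float64(81.3), np.float64(79.4), np.float64(80.4), np.float64(78.1)]
scene [0.54445249 0.13490165] [np.float64(0.0259), np.float64(0.0236), np.float64(0.0248), np.float64(0.0267)] [np.float64(76.2), np.float64(78.6), np.float64(83.1), np.float64(80.80000000000001)]
brown head [0.64194571 0.13970924 0.164     ] spare [0.77053451 0.23775737 0.04      ] small [0.79497884 0.02092428 0.055     ]
holder [0.54085851 0.13358291] [0.07924123 0.07745787 0.07898344 0.07904485]
[ 0.22798847 -0.63490131  0.24772961] [ 3.14010742e+00 -1.65748971e-04 -2.79690549e+00]
fingertip check [657.0305844  470.14215306]
```

```bash
cat >> h.py <<'E'
from scipy.spatial.transform import Rotation as Ro
def to(p,yaw):
    s=arm.get_state();R0=Ro.from_euler('xyz',s['ee_rot']);R1=Ro.from_euler('xyz',[np.pi,0,np.radians(yaw)])
    print('t %.1f'%s['t'],'pos',s['eef_pos'].round(4),'yaw %.2f'%np.degrees(s['ee_rot'][2]),'F',s['force'].round(1),'M',s['moment'].round(2),'w %.4f'%s['width'])
    print(' go',(R0.inv().apply(np.array(p)-s['eef_pos'])).round(4).tolist(),'rot',np.degrees((R0.inv()*R1).as_rotvec()).round(2).tolist())
E
python3 -c "
from h import *
to([.543,.134,.249],170)"
```

```text
t 0.1 pos [ 0.228  -0.6349  0.2477] yaw -160.25 F [-0.5  0.3 -0.5] M [-0.02  0.02  0.01] w 0.0876
 go [-0.5563, 0.6172, -0.0004] rot [0.08, -0.03, 29.75]
```

Request:
{"fn": "jog_arm", "kwargs": {
  "motion": [
    [[-0.556,0.617,-0.001,0.08,-0.03,29.75,0.0876],[-0.556,0.617,-0.001,0.08,-0.03,29.75,0.0876],[-0.556,0.617,-0.001,0.08,-0.03,29.75,0.0876],[-0.556,0.617,-0.001,0.08,-0.03,29.75,0.0876],[-0.556,0.617,-0.001,0.08,-0.03,29.75,0.0876],[-0.556,0.617,-0.001,0.08,-0.03,29.75,0.0876],[-0.556,0.617,-0.001,0.08,-0.03,29.75,0.0876],[-0.556,0.617,-0.001,0.08,-0.03,29.75,0.0876]]
  ]
}}

```text
t: 0.9
eef_pos: [0.3782, -0.2672, 0.249]
ee_rot: [3.141, 0.0, 2.967]
force: [1.2, -0.0, 0.1]
width: 0.0874
```

```bash
python3 -c "
from h import *
to([.543,.134,.249],170)"
```

```text
t 0.9 pos [ 0.3782 -0.2672  0.249 ] yaw 169.99 F [ 1.2 -0.   0.1] M [-0.06 -0.22  0.01] w 0.0874
 go [-0.0925, 0.4237, 0.0001] rot [0.01, 0.01, -0.01]
```

Request:
{"fn": "jog_arm", "kwargs": {
  "motion": [
    [[-0.0925,0.4237,0,0,0,0,0.0876],[-0.0925,0.4237,0,0,0,0,0.0876],[-0.0925,0.4237,0,0,0,0,0.0876],[-0.0925,0.4237,0,0,0,0,0.0876],[-0.0925,0.4237,0,0,0,0,0.0876],[-0.0925,0.4237,0,0,0,0,0.0876],[-0.0925,0.4237,0,0,0,0,0.0876],[-0.0925,0.4237,0,0,0,0,0.0876]]
  ]
}}

```text
t: 1.7
eef_pos: [0.5297, 0.1032, 0.2491]
ee_rot: [3.141, 0.0, 2.967]
force: [1.3, -0.8, 0.1]
width: 0.0876
```

```bash
python3 -c "
from h import *
to([.543,.134,.249],170)"
```

```text
t 1.7 pos [0.5297 0.1032 0.2491] yaw 170.01 F [ 1.3 -0.8  0.1] M [-0.17 -0.23  0.01] w 0.0876
 go [-0.0078, 0.0326, 0.0001] rot [0.01, 0.01, 0.01]
```

Request:
{"fn": "jog_arm", "kwargs": {
  "motion": [
    [[-0.0078,0.0326,0,0,0,0,0.0876],[-0.0078,0.0326,0,0,0,0,0.0876],[-0.0078,0.0326,0.02,0,0,0,0.0876],[-0.0078,0.0326,0.05,0,0,0,0.0876],[-0.0078,0.0326,0.05,0,0,0,0.0876]]
  ]
}}

```text
t: 2.2
eef_pos: [0.5405, 0.1327, 0.1953]
ee_rot: [-3.138, -0.006, 2.966]
force: [-0.9, -0.3, 1.0]
width: 0.0875
```

```bash
python3 -c "
from h import *
to([.543,.134,.156],170)
f=optics.grab_frame('scene');cv2.imwrite('pics/s1.png',cv2.resize(f[120:300,300:500],None,fx=4,fy=3.3)[:,:,::-1])"
```

```text
t 2.2 pos [0.5405 0.1327 0.1953] yaw 169.96 F [-0.9 -0.3  1. ] M [-0.11  0.03 -0.05] w 0.0875
 go [-0.0025, 0.0019, 0.0393] rot [-0.21, -0.34, -0.04]
```

View pics/s1.png

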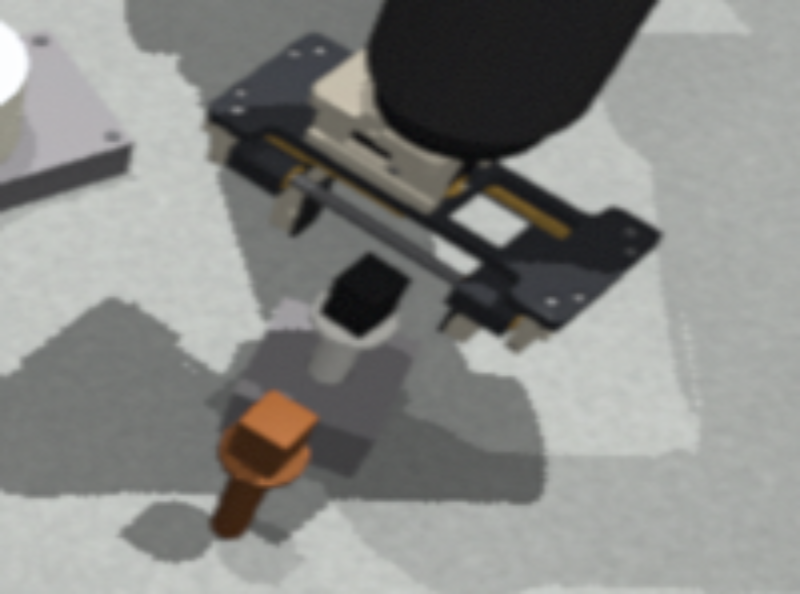

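The jaws straddle the black head at crop (370,290), and the brown one is clear at (270,440). I'll descend and close.

Request:
{"fn": "jog_arm", "kwargs": {
  "motion": [
    [[-0.0025,0.0019,0.02,-0.2,-0.34,0,0.0876],[-0.0025,0.0019,0.035,-0.2,-0.34,0,0.0876],[-0.0025,0.0019,0.039,-0.2,-0.34,0,0.0876],[-0.0025,0.0019,0.039,-0.2,-0.34,0,0.0876]]
  ]
}}

```text
t: 2.65
eef_pos: [0.5447, 0.1341, 0.1594]
ee_rot: [3.141, 0.003, 2.967]
force: [0.7, 0.1, 0.9]
width: 0.0877
```

```bash
python3 -c "
from h import *
to([.543,.134,.156],170)"
```

```text
t 2.6 pos [0.5447 0.1341 0.1594] yaw 169.99 F [0.7 0.1 0.9] M [-0.08  0.04  0.05] w 0.0877
 go [0.0017, -0.0004, 0.0034] rot [0.04, 0.18, -0.01]
```

Request:
{"fn": "jog_arm", "kwargs": {
  "motion": [
    [[0.0017,0,0.003,0,0,0,0.05],[0.0017,0,0.003,0,0,0,0.03],[0.0017,0,0.003,0,0,0,0.02],[0.0017,0,0.003,0,0,0,0.02],[0.0017,0,0.003,0,0,0,0.02],[0.0017,0,0.003,0,0,0,0.02]]
  ],
  "newtons": 8
}}

```text
t: 3.25
eef_pos: [0.5431, 0.1345, 0.1565]
ee_rot: [3.141, 0.003, 2.967]
force: [0.6, -0.1, 0.4]
width: 0.045
```

```bash
python3 -c "
from h import *
to([.543,.134,.156],170)
f=optics.grab_frame('scene');cv2.imwrite('pics/s2.png',cv2.resize(f[120:300,300:500],None,fx=4,fy=3.3)[:,:,::-1])"
```

```text
t 3.2 pos [0.5431 0.1345 0.1565] yaw 169.99 F [ 0.6 -0.1  0.4] M [-0.13 -0.03  0.03] w 0.0450
 go [0.0, -0.0005, 0.0005] rot [0.04, 0.19, -0.01]
```

View pics/s2.png

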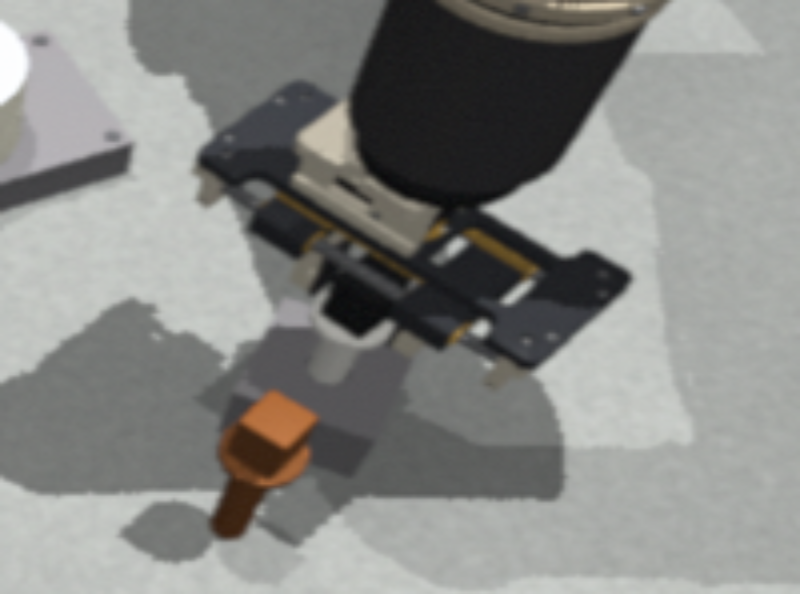

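The fingers are still closing (45 mm) around the head.

Request:
{"fn": "jog_arm", "kwargs": {
  "motion": [
    [[0,0,0,0,0,0,0.02],[0,0,0,0,0,0,0.02],[0,0,0,0,0,0,0.02],[0,0,0,0,0,0,0.02]]
  ],
  "newtons": 8
}}

```text
t: 3.7
eef_pos: [0.5431, 0.1344, 0.1565]
ee_rot: [3.141, 0.003, 2.967]
force: [-0.2, -0.1, -0.1]
width: 0.0279
```

```bash
python3 -c "
from h import *
to([.543,.134,.156],170)"
```

```text
t 3.7 pos [0.5431 0.1344 0.1565] yaw 169.99 F [-0.2 -0.1 -0.1] M [-0.16  0.09 -0.03] w 0.0279
 go [0.0, -0.0004, 0.0005] rot [0.03, 0.18, -0.01]
```

Request:
{"fn": "jog_arm", "kwargs": {
  "motion": [
    [[0,0,0,0,0,0,0.02],[0,0,0,0,0,0,0.02],[0,0,-0.01,0,0,0,0.02],[0,0,-0.03,0,0,0,0.02],[0,0,-0.055,0,0,0,0.02],[0,0,-0.08,0,0,0,0.02],[0,0,-0.11,0,0,0,0.02],[0,0,-0.145,0,0,0,0.02]]
  ],
  "newtons": 55
}}

```text
t: 4.5
eef_pos: [0.5419, 0.1342, 0.3024]
ee_rot: [-3.142, 0.002, 2.967]
force: [0.7, 1.4, -1.6]
width: 0.0278
```

Request:
{"fn": "jog_arm", "kwargs": {
  "motion": [
    [[0,0,-0.01,0,0,0,0.02],[0,0,-0.01,0,0,0,0.02],[0,0,-0.01,0,0,0,0.02]]
  ]
}}

```text
t: 4.8
eef_pos: [0.5412, 0.1341, 0.3115]
ee_rot: [-3.141, 0.0, 2.967]
force: [0.2, -0.0, -2.2]
width: 0.0277
```

```bash
python3 -c "
from h import *
to([.5431,.1344,.300],170)
for n in('scene','top'):
  f=optics.grab_frame(n);np.save(f'pics/{n}3.npy',f);cv2.imwrite(f'pics/{n}3.png',f[:,:,::-1])"
```

```text
t 4.8 pos [0.5412 0.1341 0.3115] yaw 169.97 F [ 0.2 -0.  -2.2] M [-0.03  0.06 -0.01] w 0.0277
 go [-0.0018, 0.0007, 0.0115] rot [-0.01, 0.02, -0.03]
```

View pics/scene3.png

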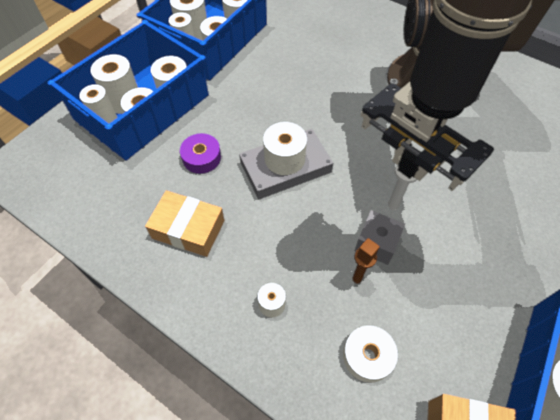

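The spindle is out of the holder (weight about 2.2 N). The empty hole shows at scene (380,231), and nothing else moved. Next it goes over the stack, with the jaw axis turned along the slot.

```bash
python3 -c "
from h import *
to([.4923,-.1594,.300],-120.75)"
```

```text
t 4.9 pos [0.5411 0.1339 0.3108] yaw 169.97 F [-0.4 -0.2 -2. ] M [-0.02  0.02 -0.03] w 0.0276
 go [-0.003, -0.2973, 0.0112] rot [-0.06, -0.09, -69.28]
```

Request:
{"fn": "jog_arm", "kwargs": {
  "motion": [
    [[-0.003,-0.03,0.0,0,0,-8,0.02],[-0.003,-0.07,0.0,0,0,-16,0.02],[-0.003,-0.11,0.0,0,0,-24,0.02],[-0.003,-0.15,0.0,0,0,-32,0.02],[-0.003,-0.19,0.0,0,0,-40,0.02],[-0.003,-0.23,0.0,0,0,-48,0.02],[-0.003,-0.265,0.0,0,0,-56,0.02],[-0.003,-0.285,0.0,0,0,-64,0.02]]
  ]
}}

```text
t: 5.7
eef_pos: [0.4931, -0.1494, 0.3099]
ee_rot: [3.14, -0.003, -2.195]
force: [0.5, 0.5, -1.9]
width: 0.0278
```

```bash
python3 -c "
from h import *
to([.4923,-.1594,.300],-120.75)"
```

```text
t 5.7 pos [ 0.4931 -0.1494  0.3099] yaw -125.78 F [ 0.5  0.5 -1.9] M [ 0.08 -0.06  0.04] w 0.0278
 go [0.0086, -0.0052, 0.0099] rot [0.11, -0.19, -5.03]
```

Request:
{"fn": "jog_arm", "kwargs": {
  "motion": [
    [[0.0086,-0.0052,0.01,0.1,-0.2,-5.03,0.02],[0.0086,-0.0052,0.01,0.1,-0.2,-5.03,0.02],[0.0086,-0.0052,0.01,0.1,-0.2,-5.03,0.02],[0.0086,-0.0052,0.01,0.1,-0.2,-5.03,0.02]]
  ]
}}

```text
t: 6.1
eef_pos: [0.4924, -0.159, 0.2997]
ee_rot: [3.141, -0.0, -2.109]
force: [1.5, -0.2, -1.0]
width: 0.0278
```

```bash
python3 -c "
from h import *
to([.4923,-.1594,.300],-120.75)
for n in('scene','top'):
  f=optics.grab_frame(n);np.save(f'pics/{n}4.npy',f);cv2.imwrite(f'pics/{n}4.png',f[:,:,::-1])
s=np.load('pics/scene4.npy');cv2.imwrite('pics/c4.png',cv2.resize(s[60:200,200:360],None,fx=5,fy=4.2,interpolation=cv2.INTER_CUBIC)[:,:,::-1])
print(proj('scene',[.4923,-.1594,.1535]),proj('top',[.4923,-.1594,.1535]))
"
```

```text
t 6.1 pos [ 0.4924 -0.159   0.2997] yaw -120.83 F [ 1.5 -0.2 -1. ] M [ 0.07 -0.05 -0.04] w 0.0278
 go [0.0004, -0.0001, -0.0003] rot [0.04, -0.01, -0.08]
[284.39969566 127.38873658] [335.54163504 283.11242115]
```

View pics/c4.png

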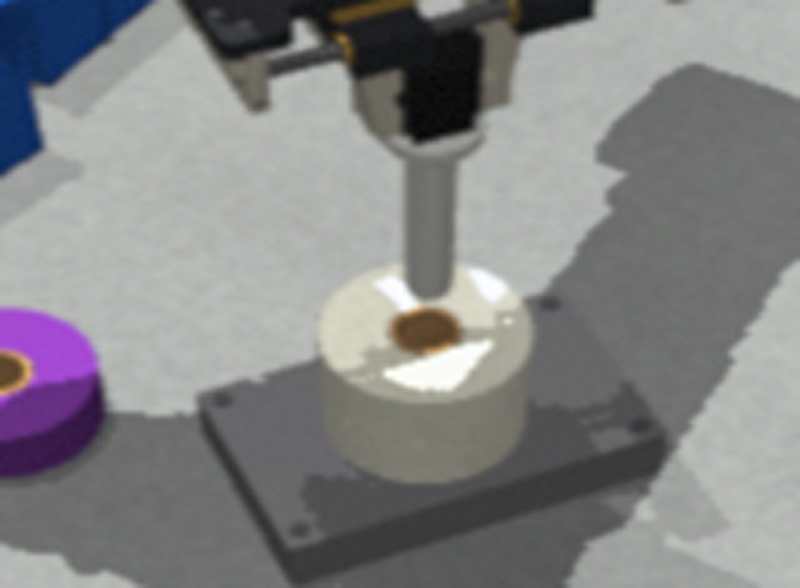

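View pics/top4.png

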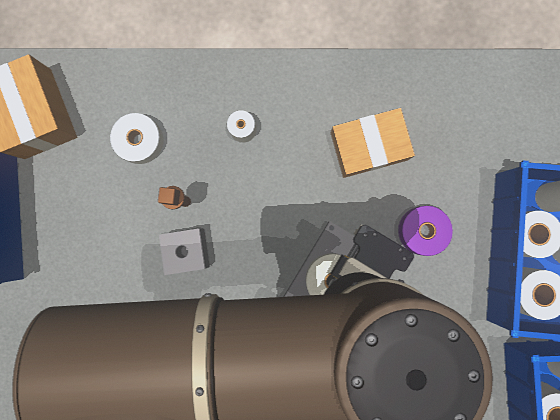

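```bash
python3 - <<'E'
from h import *
s=np.load('pics/scene4.npy').astype(int)
for r in range(100,134,3): print(r,s[r,276:296].mean(1).round().astype(int).tolist())
for x in(-1,0,1): print(x,onz('scene',(285.5+x,127.5),.1535).round(4))
for a in(-.004,0,.004):print(proj('scene',[.4923+a*.859,-.1594-a*.511,.1535]),proj('scene',[.4923+a*.511,-.1594+a*.859,.1535]))
print(proj('scene',[.4923,-.1594,.26]),proj('scene',[.4923,-.1594,.154]))
E
```

```text
100 [181, 183, 183, 181, 160, 122, 108, 109, 108, 110, 112, 110, 108, 105, 110, 141, 171, 182, 181, 179]
103 [177, 177, 180, 177, 157, 122, 108, 110, 111, 112, 112, 112, 108, 105, 114, 152, 177, 184, 182, 179]
106 [179, 178, 178, 175, 158, 121, 108, 108, 110, 112, 114, 112, 108, 104, 114, 153, 179, 183, 183, 183]
109 [177, 176, 176, 173, 155, 122, 109, 110, 111, 113, 114, 112, 107, 103, 115, 157, 179, 181, 177, 176]
112 [178, 178, 177, 174, 156, 122, 108, 109, 110, 113, 112, 110, 107, 102, 120, 168, 185, 183, 180, 181]
115 [172, 172, 176, 178, 159, 123, 108, 109, 111, 113, 114, 110, 106, 103, 117, 164, 179, 181, 181, 180]
118 [178, 176, 181, 178, 160, 124, 109, 110, 111, 113, 113, 111, 106, 105, 127, 170, 183, 184, 183, 182]
121 [176, 178, 179, 174, 156, 123, 110, 110, 110, 113, 112, 109, 106, 104, 124, 163, 176, 178, 176, 177]
124 [197, 201, 206, 204, 178, 132, 109, 110, 111, 113, 112, 110, 105, 104, 137, 190, 208, 219, 236, 236]
127 [249, 252, 252, 250, 228, 153, 110, 108, 112, 112, 111, 109, 103, 112, 156, 196, 207, 206, 220, 245]
130 [206, 226, 246, 252, 253, 248, 200, 140, 119, 117, 119, 124, 146, 176, 201, 208, 208, 208, 207, 212]
133 [206, 203, 203, 216, 242, 238, 213, 186, 150, 136, 137, 145, 162, 185, 200, 210, 210, 211, 210, 210]
-1 [ 0.4924 -0.159   0.1535]
0 [ 0.4911 -0.1572  0.1535]
1 [ 0.4899 -0.1554  0.1535]
[286.03106751 126.83136252] [283.66326559 126.13540804]
[284.39969566 127.38873658] [284.39969566 127.38873658]
[282.76547929 127.9470825 ] [285.1389251  128.64682936]
[284.8382192   92.53189015] [284.40156709 127.23998305]
```

The spindle hangs upright over the bore: shank centred at scene column 285.4, nose at row 127 or so, core at (284.6,138). I'll descend in small steps and watch the force.

Request:
{"fn": "jog_arm", "kwargs": {
  "motion": [
    [[0.0004,0,0.012,0.04,0,-0.08,0.02],[0.0004,0,0.022,0.04,0,-0.08,0.02],[0.0004,0,0.03,0.04,0,-0.08,0.02],[0.0004,0,0.03,0.04,0,-0.08,0.02],[0.0004,0,0.03,0.04,0,-0.08,0.02]]
  ]
}}

```text
t: 6.7
eef_pos: [0.4924, -0.1592, 0.2698]
ee_rot: [-3.141, -0.0, -2.106]
force: [0.4, 0.3, -1.9]
width: 0.0276
```

```bash
python3 -c "
from h import *
to([.4923,-.1594,.265],-120.75)"
```

```text
t 6.7 pos [ 0.4924 -0.1592  0.2698] yaw -120.67 F [ 0.4  0.3 -1.9] M [ 0.01  0.01 -0.01] w 0.0276
 go [0.0002, -0.0, 0.0048] rot [-0.02, -0.01, 0.08]
```

Request:
{"fn": "jog_arm", "kwargs": {
  "motion": [
    [[0,0,0.003,0,0,0,0.02],[0,0,0.005,0,0,0,0.02],[0,0,0.007,0,0,0,0.02],[0,0,0.007,0,0,0,0.02]]
  ]
}}

```text
t: 7.1
eef_pos: [0.4922, -0.1592, 0.2626]
ee_rot: [3.142, -0.0, -2.106]
force: [0.2, -0.8, -1.7]
width: 0.028
```

Request:
{"fn": "jog_arm", "kwargs": {
  "motion": [
    [[0,0,0.003,0,0,0,0.02],[0,0,0.006,0,0,0,0.02],[0,0,0.006,0,0,0,0.02]]
  ]
}}

```text
t: 7.4
eef_pos: [0.4919, -0.1592, 0.256]
ee_rot: [3.141, -0.001, -2.106]
force: [1.1, -0.2, -1.5]
width: 0.0276
```

```bash
python3 -c "
from h import *
to([.4923,-.1594,.265],-120.75)
s=optics.grab_frame('scene');cv2.imwrite('pics/c5.png',cv2.resize(s[60:200,200:360],None,fx=5,fy=4.2,interpolation=cv2.INTER_CUBIC)[:,:,::-1])
"
```

```text
t 7.4 pos [ 0.4919 -0.1592  0.256 ] yaw -120.68 F [ 1.1 -0.2 -1.5] M [0.06 0.04 0.03] w 0.0276
 go [0.0, -0.0004, -0.009] rot [0.05, -0.04, 0.07]
```

View pics/c5.png

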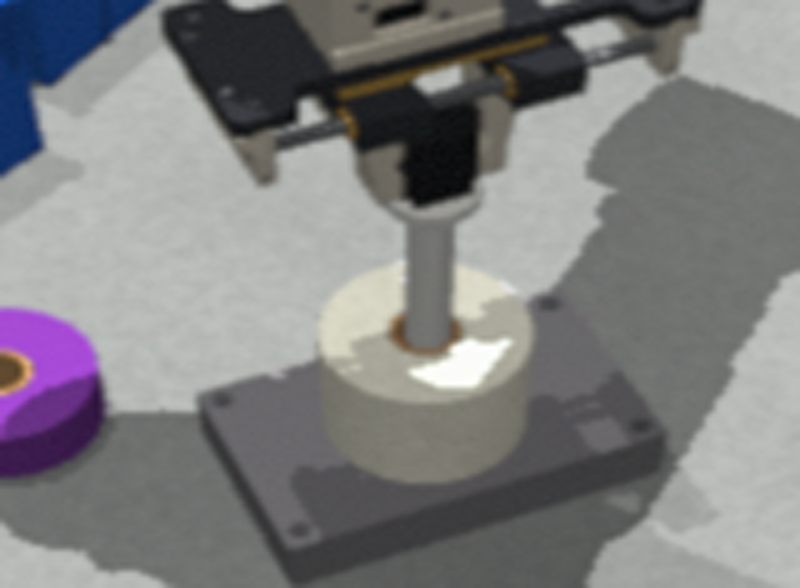

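The nose is inside the upper bore at crop (428,345), with no contact force. Continuing down.

Request:
{"fn": "jog_arm", "kwargs": {
  "motion": [
    [[0,0,0.006,0,0,0,0.02],[0,0,0.012,0,0,0,0.02],[0,0,0.018,0,0,0,0.02],[0,0,0.022,0,0,0,0.02],[0,0,0.022,0,0,0,0.02]]
  ]
}}

```text
t: 7.95
eef_pos: [0.4916, -0.1592, 0.2334]
ee_rot: [3.14, -0.001, -2.106]
force: [-0.3, 0.1, -2.2]
width: 0.0275
```

Request:
{"fn": "jog_arm", "kwargs": {
  "motion": [
    [[0,0,0.003,0,0,0,0.02],[0,0,0.006,0,0,0,0.02],[0,0,0.006,0,0,0,0.02]]
  ]
}}

```text
t: 8.25
eef_pos: [0.4915, -0.1591, 0.227]
ee_rot: [3.139, -0.001, -2.106]
force: [-0.0, -0.3, -1.8]
width: 0.0276
```

Request:
{"fn": "jog_arm", "kwargs": {
  "motion": [
    [[0,0,0.003,0,0,0,0.02],[0,0,0.006,0,0,0,0.02],[0,0,0.006,0,0,0,0.02]]
  ]
}}

```text
t: 8.55
eef_pos: [0.4914, -0.1591, 0.2206]
ee_rot: [3.139, -0.002, -2.107]
force: [0.3, -1.3, -2.5]
width: 0.0276
```

```bash
python3 -c "
from h import *
to([.4923,-.1594,.196],-120.75)
"
```

```text
t 8.6 pos [ 0.4914 -0.1591  0.2206] yaw -120.69 F [ 0.3 -1.3 -2.5] M [ 0.06 -0.09 -0.02] w 0.0276
 go [-0.0003, -0.001, 0.0246] rot [0.14, -0.09, 0.06]
```

Request:
{"fn": "jog_arm", "kwargs": {
  "motion": [
    [[0,-0.001,0.008,0.14,-0.09,0,0.02],[0,-0.001,0.016,0.14,-0.09,0,0.02],[0,-0.001,0.024,0.14,-0.09,0,0.02],[0,-0.001,0.029,0.14,-0.09,0,0.02],[0,-0.001,0.029,0.14,-0.09,0,0.02]]
  ]
}}

```text
t: 9.05
eef_pos: [0.4916, -0.1596, 0.1905]
ee_rot: [3.14, -0.001, -2.107]
force: [-0.2, -0.5, -1.7]
width: 0.0284
```

```bash
python3 -c "
from h import *
to([.4923,-.1594,.183],-120.75)
"
```

```text
t 9.1 pos [ 0.4916 -0.1596  0.1905] yaw -120.70 F [-0.2 -0.5 -1.7] M [-0.01  0.04 -0.05] w 0.0284
 go [-0.0006, -0.0005, 0.0075] rot [0.1, -0.06, 0.05]
```

Request:
{"fn": "jog_arm", "kwargs": {
  "motion": [
    [[-0.0003,0,0.002,0.1,-0.06,0,0.02],[-0.0003,0,0.004,0.1,-0.06,0,0.02],[-0.0003,0,0.005,0.1,-0.06,0,0.02]]
  ]
}}

```text
t: 9.35
eef_pos: [0.4918, -0.1593, 0.1854]
ee_rot: [-3.141, 0.0, -2.107]
force: [0.5, 0.2, -1.8]
width: 0.0271
```

Request:
{"fn": "jog_arm", "kwargs": {
  "motion": [
    [[0,0,0.002,0,0,0,0.02],[0,0,0.002,0,0,0,0.02]]
  ]
}}

```text
t: 9.55
eef_pos: [0.4917, -0.1593, 0.1832]
ee_rot: [3.142, 0.0, -2.107]
force: [-0.6, 0.4, -1.7]
width: 0.0274
```

Request:
{"fn": "jog_arm", "kwargs": {
  "motion": [
    [[0,0,0.002,0,0,0,0.02],[0,0,0.002,0,0,0,0.02]]
  ]
}}

```text
t: 9.75
eef_pos: [0.4915, -0.1593, 0.181]
ee_rot: [3.141, 0.0, -2.107]
force: [0.1, 0.0, -2.6]
width: 0.0277
```

```bash
python3 -c "
from h import *
to([.4923,-.1594,.178],-120.75)
"
```

```text
t 9.8 pos [ 0.4915 -0.1593  0.181 ] yaw -120.70 F [ 0.1  0.  -2.6] M [0.01 0.08 0.01] w 0.0277
 go [-0.0003, -0.0007, 0.003] rot [0.02, 0.0, 0.05]
```

The nose is about 5 mm into the slot with no contact. Now I feel for the block top, expected at TCP z≈0.1765.

Request:
{"fn": "jog_arm", "kwargs": {
  "motion": [
    [[0,-0.0005,0.002,0,0,0,0.02],[0,-0.0005,0.003,0,0,0,0.02]]
  ]
}}

```text
t: 9.95
eef_pos: [0.4919, -0.1596, 0.1778]
ee_rot: [3.141, -0.0, -2.107]
force: [0.3, -0.1, -2.3]
width: 0.0277
```

Request:
{"fn": "jog_arm", "kwargs": {
  "motion": [
    [[0,0,0.001,0,0,0,0.02],[0,0,0.001,0,0,0,0.02]]
  ]
}}

```text
t: 10.15
eef_pos: [0.4919, -0.1596, 0.1766]
ee_rot: [3.141, -0.0, -2.107]
force: [0.7, 0.4, -2.1]
width: 0.0279
```

Request:
{"fn": "jog_arm", "kwargs": {
  "motion": [
    [[0,0,0.001,0,0,0,0.02],[0,0,0.001,0,0,0,0.02]]
  ]
}}

```text
t: 10.35
eef_pos: [0.492, -0.1596, 0.1764]
ee_rot: [3.141, -0.0, -2.106]
force: [-1.9, 0.6, 5.4]
width: 0.0276
```

Request:
{"fn": "jog_arm", "kwargs": {
  "motion": [
    [[0,0,0.001,0,0,0,0.02],[0,0,0.001,0,0,0,0.02]]
  ]
}}

```text
t: 10.55
eef_pos: [0.492, -0.1597, 0.1764]
ee_rot: [-3.141, -0.0, -2.106]
force: [-3.2, 1.4, 6.8]
width: 0.0278
```

```bash
python3 -c "
from h import *
to([.4923,-.1594,.175],-120.75)
"
```

```text
t 10.6 pos [ 0.492  -0.1597  0.1764] yaw -120.67 F [-3.2  1.4  6.8] M [ 0.9   1.51 -0.03] w 0.0278
 go [-0.0004, -0.0001, 0.0014] rot [-0.01, -0.01, 0.08]
```

Contact at TCP z=0.1764, as predicted for the block's flat top (about 9 N). I'll feel along the slot, tool +y being tray −x, since the side force pulls that way.

Request:
{"fn": "jog_arm", "kwargs": {
  "motion": [
    [[0,0.001,0.0006,0,0,0,0.02],[0,0.002,0.0006,0,0,0,0.02]]
  ]
}}

```text
t: 10.75
eef_pos: [0.4911, -0.1589, 0.1765]
ee_rot: [-3.139, 0.0, -2.106]
force: [1.1, -1.2, 0.7]
width: 0.0278
```

```bash
python3 -c "
from h import *
to([.4923,-.1594,.175],-120.75)
"
```

```text
t 10.8 pos [ 0.4911 -0.1589  0.1765] yaw -120.65 F [ 1.1 -1.2  0.7] M [-0.64 -0.63 -0.02] w 0.0278
 go [-0.0001, -0.0013, 0.0015] rot [-0.13, 0.02, 0.1]
```

Request:
{"fn": "jog_arm", "kwargs": {
  "motion": [
    [[0,0.001,0.001,0,0,0,0.02],[0,0.002,0.001,0,0,0,0.02],[0,0.003,0.001,0,0,0,0.02]]
  ]
}}

```text
t: 11.05
eef_pos: [0.49, -0.1577, 0.1764]
ee_rot: [-3.136, 0.001, -2.105]
force: [2.7, -2.8, 4.8]
width: 0.0276
```

Request:
{"fn": "jog_arm", "kwargs": {
  "motion": [
    [[0,0.001,0.001,0,0,0,0.02],[0,0.002,0.001,0,0,0,0.02],[0,0.003,0.001,0,0,0,0.02]]
  ]
}}

```text
t: 11.35
eef_pos: [0.4889, -0.1566, 0.1764]
ee_rot: [-3.133, 0.002, -2.104]
force: [4.2, -4.3, 4.0]
width: 0.028
```

```bash
python3 -c "
from h import *
to([.4887,-.1573,.175],-120.75)
"
```

```text
t 11.3 pos [ 0.4889 -0.1566  0.1764] yaw -120.58 F [ 4.2 -4.3  4. ] M [-2.06 -1.8  -0.  ] w 0.0280
 go [0.0007, -0.0001, 0.0014] rot [-0.52, 0.12, 0.17]
```

```bash
cat >> h.py <<'E'
C0=np.array([.4887,-.1573]);U=np.array([np.cos(np.radians(-30.75)),np.sin(np.radians(-30.75))]);V=np.array([-U[1],U[0]])
def st(*al,c=0.,z=.1754,yaw=-120.75):
    s=arm.get_state();d=s['eef_pos'][:2]-C0
    R0=Ro.from_euler('xyz',s['ee_rot']);R1=Ro.from_euler('xyz',[np.pi,0,np.radians(yaw)]);zt=R0.as_matrix()[:,2]
    nose=d+(zt*.1465)[:2]
    F=s['force'];print('t %.1f'%s['t'],'TCP along %.2f across %.2f mm z %.4f'%(d@U*1e3,d@V*1e3,s['eef_pos'][2]),'nose(if rigid) %.2f %.2f'%(nose@U*1e3,nose@V*1e3),'F al %.1f ac %.1f z %.1f'%(F[:2]@U,F[:2]@V,F[2]),'w %.4f'%s['width'])
    for a in al:
        p=np.r_[C0+U*a+V*c,z];print(a,R0.inv().apply(p-s['eef_pos']).round(4).tolist(),np.degrees((R0.inv()*R1).as_rotvec()).round(2).tolist())
E
python3 -c "
from h import *
st(-.002,-.004)"
```

```text
t 11.3 TCP along -0.15 across 0.72 mm z 0.1764 nose(if rigid) 1.17 1.02 F al 5.8 ac -1.5 z 4.0 w 0.0280
-0.002 [0.0007, 0.0019, 0.001] [-0.52, 0.12, 0.17]
-0.004 [0.0007, 0.0039, 0.001] [-0.52, 0.12, 0.17]
```

Request:
{"fn": "jog_arm", "kwargs": {
  "motion": [
    [[0.0004,0.001,0.0008,-0.5,0.1,-0.1,0.02],[0.0007,0.002,0.001,-0.5,0.1,-0.1,0.02],[0.0007,0.003,0.001,-0.5,0.1,-0.1,0.02],[0.0007,0.004,0.001,-0.5,0.1,-0.1,0.02]]
  ]
}}

```text
t: 11.75
eef_pos: [0.4872, -0.1554, 0.1764]
ee_rot: [-3.138, 0.002, -2.102]
force: [4.7, -2.8, 4.6]
width: 0.0278
```

```bash
python3 -c "
from h import *
st(-.006,-.008)"
```

```text
t 11.8 TCP along -2.29 across 0.88 mm z 0.1764 nose(if rigid) -1.70 1.13 F al 5.4 ac -0.0 z 4.6 w 0.0278
-0.006 [0.0009, 0.0037, 0.001] [-0.23, 0.1, 0.31]
-0.008 [0.0008, 0.0057, 0.001] [-0.23, 0.1, 0.31]
```

Request:
{"fn": "jog_arm", "kwargs": {
  "motion": [
    [[0.0004,0.001,0.0008,-0.2,0.1,0.3,0.02],[0.0004,0.002,0.001,-0.3,0.1,0.3,0.02],[0.0004,0.003,0.001,-0.4,0.1,0.3,0.02],[0.0004,0.004,0.001,-0.4,0.1,0.3,0.02],[0.0004,0.005,0.001,-0.4,0.1,0.3,0.02]]
  ]
}}

```text
t: 12.25
eef_pos: [0.4846, -0.1535, 0.1764]
ee_rot: [-3.141, 0.001, -2.107]
force: [6.2, -4.2, 4.8]
width: 0.0274
```

```bash
python3 -c "
from h import *
st(-.010,-.012)"
```

```text
t 12.2 TCP along -5.48 across 1.13 mm z 0.1764 nose(if rigid) -5.40 1.31 F al 7.4 ac -0.4 z 4.8 w 0.0274
-0.01 [0.0011, 0.0045, 0.001] [-0.03, 0.07, 0.05]
-0.012 [0.0011, 0.0065, 0.001] [-0.03, 0.07, 0.05]
```

Request:
{"fn": "jog_arm", "kwargs": {
  "motion": [
    [[0.0002,0.001,0.001,-0.1,0.07,0.05,0.02],[0.0002,0.002,0.001,-0.2,0.07,0.05,0.02],[0.0002,0.003,0.001,-0.2,0.07,0.05,0.02],[0.0002,0.004,0.001,-0.2,0.07,0.05,0.02],[0.0002,0.005,0.001,-0.2,0.07,0.05,0.02]]
  ]
}}

```text
t: 12.75
eef_pos: [0.4819, -0.1517, 0.1764]
ee_rot: [-3.141, 0.001, -2.107]
force: [4.0, -5.3, 5.2]
width: 0.0281
```

```bash
python3 -c "
from h import *
st(-.012,-.014)"
```

```text
t 12.8 TCP along -8.71 across 1.38 mm z 0.1764 nose(if rigid) -8.65 1.49 F al 6.2 ac -2.5 z 5.2 w 0.0281
-0.012 [0.0014, 0.0033, 0.001] [-0.02, 0.04, 0.04]
-0.014 [0.0014, 0.0053, 0.001] [-0.02, 0.04, 0.04]
```

Request:
{"fn": "jog_arm", "kwargs": {
  "motion": [
    [[0.0008,0.001,0.001,-0.1,0.04,0.04,0.02],[0.0011,0.002,0.001,-0.2,0.04,0.04,0.02],[0.0012,0.003,0.001,-0.2,0.04,0.04,0.02],[0.0012,0.004,0.001,-0.2,0.04,0.04,0.02],[0.0012,0.005,0.001,-0.2,0.04,0.04,0.02]]
  ]
}}

```text
t: 13.25
eef_pos: [0.4789, -0.1503, 0.1763]
ee_rot: [-3.141, 0.001, -2.107]
force: [5.1, -3.5, 5.8]
width: 0.028
```

```bash
python3 -c "
from h import *
st(-.015,-.017)"
```

```text
t 13.2 TCP along -12.00 across 1.04 mm z 0.1763 nose(if rigid) -11.96 1.26 F al 6.2 ac -0.4 z 5.8 w 0.0280
-0.015 [0.001, 0.003, 0.0009] [-0.02, 0.08, 0.04]
-0.017 [0.001, 0.005, 0.0009] [-0.02, 0.08, 0.04]
```

Request:
{"fn": "jog_arm", "kwargs": {
  "motion": [
    [[0.0008,0.001,0.001,-0.1,0.08,0.04,0.02],[0.001,0.002,0.001,-0.2,0.08,0.04,0.02],[0.001,0.003,0.001,-0.2,0.08,0.04,0.02],[0.001,0.004,0.001,-0.2,0.08,0.04,0.02],[0.001,0.005,0.001,-0.2,0.08,0.04,0.02]]
  ]
}}

```text
t: 13.75
eef_pos: [0.4761, -0.1487, 0.1763]
ee_rot: [-3.141, 0.002, -2.107]
force: [5.5, -2.8, 3.6]
width: 0.0275
```

```bash
python3 -c "
from h import *
st(-.018,-.020)
s=optics.grab_frame('scene');cv2.imwrite('pics/c6.png',cv2.resize(s[60:200,200:360],None,fx=5,fy=4.2,interpolation=cv2.INTER_CUBIC)[:,:,::-1])"
```

```text
t 13.8 TCP along -15.21 across 0.95 mm z 0.1763 nose(if rigid) -15.15 1.19 F al 6.2 ac 0.4 z 3.6 w 0.0275
-0.018 [0.0009, 0.0028, 0.0009] [-0.02, 0.1, 0.03]
-0.02 [0.0009, 0.0048, 0.0009] [-0.02, 0.1, 0.03]
```

View pics/c6.png

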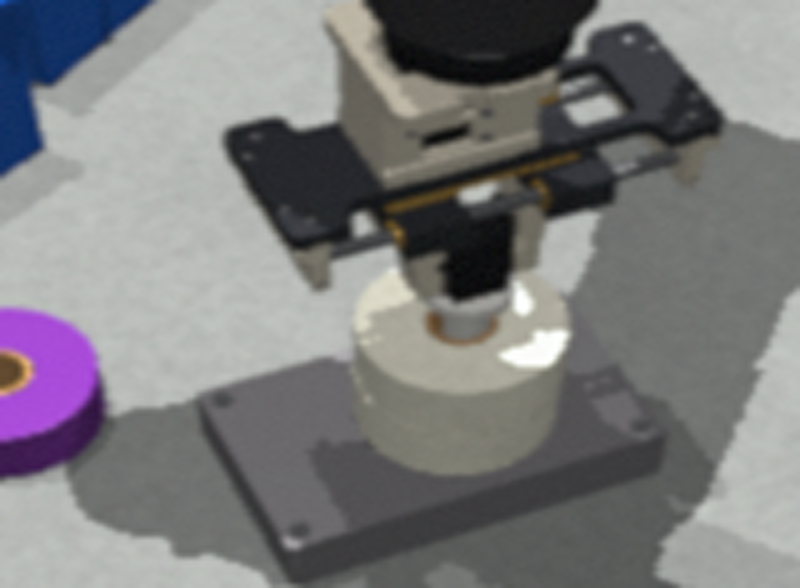

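The rolls slide along with the spindle and stay upright; the collar is still about 2 cm above the top. I'll keep going to the −22 mm end.

Request:
{"fn": "jog_arm", "kwargs": {
  "motion": [
    [[0.0008,0.001,0.001,-0.1,0.1,0.04,0.02],[0.0009,0.002,0.001,-0.2,0.1,0.04,0.02],[0.0009,0.003,0.001,-0.2,0.1,0.04,0.02],[0.0009,0.004,0.001,-0.2,0.1,0.04,0.02],[0.0009,0.005,0.001,-0.2,0.1,0.04,0.02]]
  ]
}}

```text
t: 14.3
eef_pos: [0.4729, -0.1469, 0.1761]
ee_rot: [3.141, 0.001, -2.107]
force: [5.1, -1.7, 2.8]
width: 0.0276
```

```bash
python3 -c "
from h import *
st(-.020,-.022)"
```

```text
t 14.3 TCP along -18.86 across 0.89 mm z 0.1761 nose(if rigid) -18.90 1.10 F al 5.3 ac 1.2 z 2.8 w 0.0276
-0.02 [0.0009, 0.0011, 0.0007] [0.02, 0.08, 0.02]
-0.022 [0.0009, 0.0031, 0.0007] [0.02, 0.08, 0.02]
```

Request:
{"fn": "jog_arm", "kwargs": {
  "motion": [
    [[0.0006,0.001,0.001,-0.1,0.1,0.04,0.02],[0.0007,0.002,0.001,-0.2,0.1,0.04,0.02],[0.0007,0.003,0.001,-0.2,0.1,0.04,0.02],[0.0007,0.004,0.001,-0.2,0.1,0.04,0.02],[0.0007,0.005,0.001,-0.2,0.1,0.04,0.02]]
  ]
}}

```text
t: 14.8
eef_pos: [0.4691, -0.1452, 0.1748]
ee_rot: [3.139, 0.0, -2.108]
force: [8.0, -5.1, -7.4]
width: 0.028
```

```bash
python3 -c "
from h import *
st(-.022,-.024)"
```

```text
t 14.8 TCP along -23.04 across 0.42 mm z 0.1748 nose(if rigid) -23.36 0.44 F al 9.5 ac -0.3 z -7.4 w 0.0280
-0.022 [0.0004, -0.001, -0.0006] [0.12, 0.01, -0.01]
-0.024 [0.0004, 0.001, -0.0006] [0.12, 0.01, -0.01]
```

z has dropped to 0.1748 and the side force rose: the nose is in the hole mouth. I'll ease back about 1.2 mm and press lightly.

Request:
{"fn": "jog_arm", "kwargs": {
  "motion": [
    [[0.0,-0.0006,0.0005,0.1,0,0,0.02],[0.0,-0.001,0.002,0.1,0,0,0.02],[0.0,-0.001,0.002,0.1,0,0,0.02]]
  ]
}}

```text
t: 15.1
eef_pos: [0.4695, -0.1457, 0.1724]
ee_rot: [3.14, -0.0, -2.108]
force: [2.3, -1.8, -3.5]
width: 0.028
```

```bash
python3 -c "
from h import *
st(-.021,-.022)"
```

```text
t 15.1 TCP along -22.42 across 0.18 mm z 0.1724 nose(if rigid) -22.62 0.12 F al 2.9 ac -0.3 z -3.5 w 0.0280
-0.021 [0.0002, -0.0014, -0.003] [0.08, -0.02, -0.02]
-0.022 [0.0002, -0.0004, -0.003] [0.08, -0.02, -0.02]
```

Request:
{"fn": "jog_arm", "kwargs": {
  "motion": [
    [[0.0,-0.0004,0.002,0,0,0,0.02],[0.0,-0.0004,0.004,0,0,0,0.02],[0.0,-0.0004,0.005,0,0,0,0.02]]
  ]
}}

```text
t: 15.4
eef_pos: [0.4697, -0.1459, 0.1671]
ee_rot: [3.14, -0.001, -2.108]
force: [1.6, -2.0, -1.0]
width: 0.0276
```

```bash
python3 -c "
from h import *
st(-.021,-.022)"
```

```text
t 15.4 TCP along -22.20 across 0.10 mm z 0.1671 nose(if rigid) -22.47 0.02 F al 2.4 ac -0.9 z -1.0 w 0.0276
-0.021 [0.0001, -0.0012, -0.0084] [0.11, -0.03, -0.02]
-0.022 [0.0001, -0.0002, -0.0084] [0.11, -0.03, -0.02]
```

Request:
{"fn": "jog_arm", "kwargs": {
  "motion": [
    [[0.0,-0.0004,0.002,0.1,0,0,0.02],[0.0,-0.0004,0.004,0.1,0,0,0.02],[0.0,-0.0004,0.005,0.1,0,0,0.02]]
  ]
}}

```text
t: 15.7
eef_pos: [0.4696, -0.146, 0.1616]
ee_rot: [3.141, -0.001, -2.108]
force: [1.3, -1.3, -1.0]
width: 0.0275
```

Request:
{"fn": "jog_arm", "kwargs": {
  "motion": [
    [[0.0,-0.0002,0.002,0,0,0,0.02],[0.0,-0.0002,0.004,0,0,0,0.02],[0.0,-0.0002,0.004,0,0,0,0.02]]
  ]
}}

```text
t: 16.0
eef_pos: [0.4696, -0.146, 0.1572]
ee_rot: [3.14, -0.001, -2.108]
force: [2.6, -0.2, -3.4]
width: 0.0277
```

```bash
python3 -c "
from h import *
st(-.021,-.022)"
```

```text
t 16.0 TCP along -22.19 across -0.06 mm z 0.1572 nose(if rigid) -22.41 -0.22 F al 2.3 ac 1.2 z -3.4 w 0.0277
-0.021 [-0.0, -0.0012, -0.0182] [0.08, -0.06, -0.03]
-0.022 [-0.0, -0.0002, -0.0182] [0.08, -0.06, -0.03]
```

Three mm to go; 1 mm steps until the collar seats.

Request:
{"fn": "jog_arm", "kwargs": {
  "motion": [
    [[0.0,-0.0003,0.001,0.05,0,0,0.02],[0.0,-0.0003,0.0015,0.05,0,0,0.02]]
  ]
}}

```text
t: 16.2
eef_pos: [0.4696, -0.1462, 0.1555]
ee_rot: [3.14, -0.001, -2.108]
force: [1.1, -0.2, -1.5]
width: 0.028
```

Request:
{"fn": "jog_arm", "kwargs": {
  "motion": [
    [[0.0,0,0.001,0,0,0,0.02],[0.0,0,0.001,0,0,0,0.02]]
  ]
}}

```text
t: 16.4
eef_pos: [0.4696, -0.1462, 0.1545]
ee_rot: [3.141, -0.001, -2.108]
force: [1.5, -0.2, -0.1]
width: 0.0277
```

Request:
{"fn": "jog_arm", "kwargs": {
  "motion": [
    [[0.0,0,0.001,0,0,0,0.02],[0.0,0,0.001,0,0,0,0.02]]
  ]
}}

```text
t: 16.6
eef_pos: [0.4696, -0.1462, 0.1545]
ee_rot: [3.141, -0.001, -2.108]
force: [-2.9, 0.2, 8.9]
width: 0.0281
```

```bash
python3 -c "
from h import *
st(-.021,-.022)"
```

```text
t 16.6 TCP along -22.09 across -0.22 mm z 0.1545 nose(if rigid) -22.18 -0.41 F al -2.6 ac -1.3 z 8.9 w 0.0281
-0.021 [-0.0002, -0.0011, -0.0209] [0.04, -0.08, -0.02]
-0.022 [-0.0002, -0.0001, -0.0209] [0.04, -0.08, -0.02]
```

The collar seated at z=0.1545, exactly as predicted, at about 11 N. I'll relax the press, release and rise.

Request:
{"fn": "jog_arm", "kwargs": {
  "motion": [
    [[0,0,-0.0002,0,0,0,0.02],[0,0,-0.0002,0,0,0,0.029],[0,0,-0.0002,0,0,0,0.035],[0,0,-0.0002,0,0,0,0.05],[0,0,-0.0002,0,0,0,0.07],[0,0,-0.0002,0,0,0,0.07],[0,0,-0.0002,0,0,0,0.07]]
  ],
  "newtons": 20
}}

```text
t: 17.3
eef_pos: [0.4696, -0.1462, 0.1546]
ee_rot: [3.141, -0.001, -2.108]
force: [-0.1, -0.2, -0.6]
width: 0.0614
```

```bash
python3 -c "
from h import *
st(-.021,-.022)
s=optics.grab_frame('scene');cv2.imwrite('pics/c7.png',cv2.resize(s[60:200,200:360],None,fx=5,fy=4.2,interpolation=cv2.INTER_CUBIC)[:,:,::-1])"
```

```text
t 17.3 TCP along -22.11 across -0.23 mm z 0.1546 nose(if rigid) -22.22 -0.44 F al 0.1 ac -0.2 z -0.6 w 0.0614
-0.021 [-0.0002, -0.0011, -0.0208] [0.04, -0.08, -0.02]
-0.022 [-0.0002, -0.0001, -0.0208] [0.04, -0.08, -0.02]
```

View pics/c7.png

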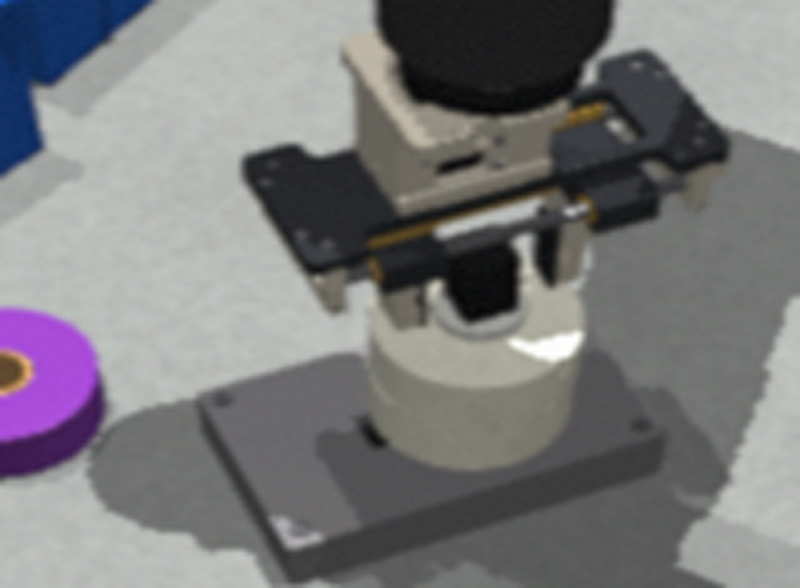

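The collar sits on the upper roll at crop (485,320) and the fingers are open and clear. The slot end shows at (373,432). Rising straight up.

Request:
{"fn": "jog_arm", "kwargs": {
  "motion": [
    [[0,0,-0.005,0,0,0,0.08],[0,0,-0.02,0,0,0,0.08],[0,0,-0.045,0,0,0,0.08],[0,0,-0.08,0,0,0,0.08],[0,0,-0.11,0,0,0,0.08],[0,0,-0.13,0,0,0,0.08],[0,0,-0.13,0,0,0,0.08]]
  ]
}}

```text
t: 18.05
eef_pos: [0.4712, -0.1463, 0.2883]
ee_rot: [-3.137, 0.001, -2.107]
force: [-0.3, 0.0, 0.6]
width: 0.08
```

```bash
python3 -c "
from h import *
to([.30,-.45,.30],-120.75)"
```

```text
t 18.1 pos [ 0.4712 -0.1463  0.2883] yaw -120.75 F [-0.3  0.   0.6] M [0.01 0.07 0.02] w 0.0800
 go [0.3485, -0.0082, -0.0121] rot [-0.27, 0.08, -0.0]
```

Request:
{"fn": "jog_arm", "kwargs": {
  "motion": [
    [[0.04,0,-0.01,0,0,0,0.08],[0.085,0,-0.012,0,0,0,0.08],[0.13,0,-0.012,0,0,0,0.08],[0.17,0,-0.012,0,0,0,0.08],[0.21,0,-0.012,0,0,0,0.08],[0.25,0,-0.012,0,0,0,0.08],[0.25,0,-0.012,0,0,0,0.08],[0.25,0,-0.012,0,0,0,0.08]]
  ]
}}

```text
t: 18.85
eef_pos: [0.3424, -0.3617, 0.2994]
ee_rot: [-3.138, 0.001, -2.11]
force: [0.1, 0.5, 0.5]
width: 0.0796
```

```bash
python3 - <<'E'
from h import *
fs=[]
for n in('scene','top'):
  f=optics.grab_frame(n);np.save(f'pics/{n}8.npy',f);fs.append(f)
  g=np.load(f'pics/{n}0.npy');cv2.imwrite(f'pics/{n}8.png',f[:,:,::-1])
s=fs[0];cv2.imwrite('pics/c8.png',cv2.resize(s[90:200,220:360],None,fx=5.5,fy=5.5,interpolation=cv2.INTER_CUBIC)[:,:,::-1])
to([.3,-.4,.3],-120)
E
```

```text
t 18.9 pos [ 0.3434 -0.3607  0.2997] yaw -120.75 F [-0.7  0.2  0.2] M [0.06 0.09 0.02] w 0.0803
 go [0.056, 0.0172, -0.0005] rot [-0.24, 0.09, -0.75]
```

View pics/c8.png

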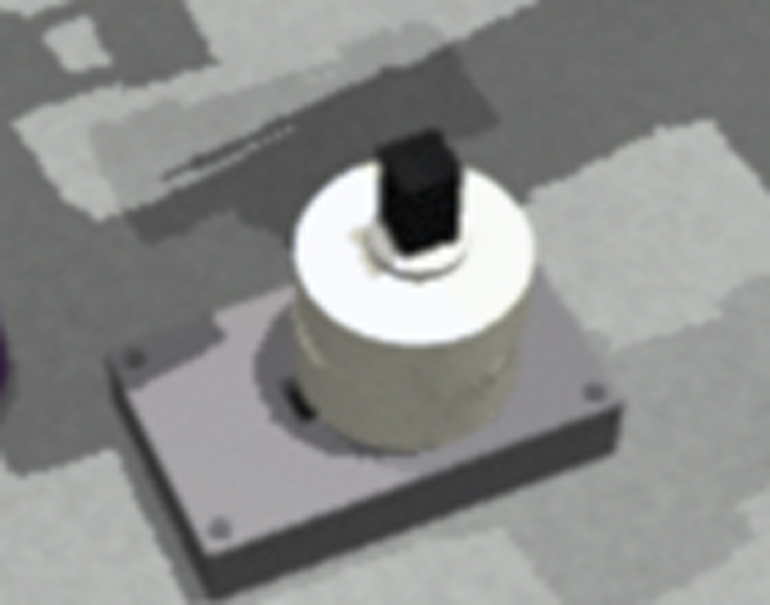

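View pics/top8.png

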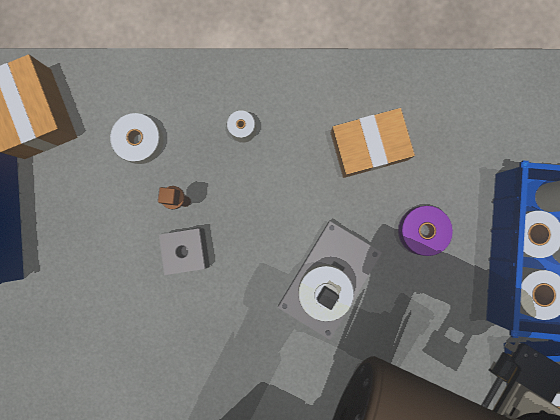

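The stack is upright with the collar flush on the upper roll at crop (420,265). The spare roll (135,137), small roll (241,124) and carton (373,141) are at the same pixels as at the start. Handing in.

```bash
python3 -c "
from h import *
print(arm.job_done())"
```

```text
the job is handed in; nothing more can be done
None
```

The spindle is fully home: it pins both rolls to the tray, its collar sits on the upper roll, and I handed the job in at about 19 s of the 72 s allowed.

- **What I did:** I drew the black-headed spindle out of its holder and lowered it through both rolls into the slot. I then felt along the slot, with the rolls sliding along, until the nose dropped into the socket hole about 22 mm from the slot's middle, toward tray −x.
- **Forces:** The highest pressing force I read was about 11 N, when the collar seated. Sideways force reached about 9.5 N while I was finding the hole. I read forces only at the end of each move, so I may have missed short peaks in between.
- **Fit:** The collar seated with the tool at z = 0.1545 m, which puts the nose 8 mm above the bench, as expected for fully home.
- **Last pictures:** The stack is upright on the tray, and the gripper is open and clear. The spare roll, small roll, carton and brown look-alike show no visible shift from the first picture.
- **What disagreed:** The two cameras differed by 1–2 mm on the starting positions, so I used their average. While feeling along the slot, the spindle drifted up to about 1.4 mm sideways, with at most about 2.5 N of side force. I corrected that before it dropped in.

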